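Stock the table caddy for soup

TASK

Stock the wooden table caddy for the soup course: lay the teaspoon flat and lengthwise in the long bay at its front, the right way up, stand the salt shaker upright in the white narrow cup and the pepper mill upright in the dark wooden wide cup, and put the lemon in the blue dish. The fork and the white-capped spice jar are not wanted at table: leave them where they are, and knock nothing over.

Things in the scene. Friction and masses are not known exactly. Their poses are not given: they have to be found in the camera images.
- pepper_mill: Brown turned-wood pepper mill, 58 mm across the foot, 150 mm tall, with a round wooden head 50 mm across between 109 and 135 mm above the foot (one rigid piece with the body) and a small metal knob on top. 0.14 to 0.24 kg. Stands upright behind the caddy. Origin: centre of its underside; z up along its axis. Grip it across the head, 120 mm up.
- salt_shaker: Salt shaker of glass with grey contents and a domed grey metal top, no label; 44 mm across at a third of its height, narrowing to 34 mm at the top, 90 mm tall. 0.1 kg. Stands upright behind the caddy. Origin: centre of its underside; z up along its axis. A good height to grip is 50 mm up (about 38 mm wide there).
- lemon_center (a point): Middle of the yellow lemon, 78 mm long (its local x, level at the start) by 55 mm across and 56 mm high; 0.1 kg. It lies on the worktop, this point 28 mm above it. Grip it across its 55 mm width.
- teaspoon: Steel teaspoon, 130 x 27 x 11 mm, 0.02 kg, lying flat right of the caddy. Origin: middle of length and width, at its underside; x runs from handle end to bowl end, z up. The bowl, 27 mm wide at local x = +43 mm, has flanks about 7 mm high: grip it there (or at its middle), across it, fingertips almost on the surface.
- white_cap_jar: Look-alike, to be left where it is: small glass spice jar with grey contents, a label and a white cap with a green top, 40 mm across, 101 mm tall, standing upright behind the caddy among the salt shaker and the pepper mill. Origin: centre of its underside.
- fork: Look-alike, to be left where it is: steel fork, 193 mm long, 26 mm wide, 15 mm high, lying beside the teaspoon. Origin: middle of its length and width, at its underside; x along it, tines at +x.
- caddy: Low wooden tray, fixed, 180 (local x) by 280 mm (y), brass handles 17 mm out at the short ends. Origin: centre of its underside; -x: front. Floor 10 mm up. Front: a bay, x -82 to -12, y -132 to +132 mm, edges 20, divider 16, end boards 30 mm above the worktop. Behind it the cups stand at x = +38, y = -88, 0, +88 mm in any order; tall things in them can hamper a gripper over the bay: spoon first.
- wide_cup: Dark brown wooden open cup, fixed in the caddy, 84 mm outside, 74 mm inside at the floor, 35 mm high, floor 5 mm thick: for the pepper mill. Origin: centre of its underside.
- narrow_cup: White ceramic open cup, fixed in the caddy, 68 mm outside, 58 mm inside at the floor, 24 mm high, floor 5 mm thick: for the salt shaker. Origin: centre of its underside.
- lemon_dish: Blue ceramic shallow flared dish, fixed in the caddy, 83 mm across the rim, 22 mm high, floor 5 mm thick and 45 mm across: for the lemon, whose middle comes to rest about 34 mm above the dish's underside. Origin: centre of its underside.
Mind the look-alikes: they are no part of the job. What is shaped like the salt_shaker but pink is not meant.

How it is judged:
By the outcome, as a careful person would: the job done as asked, in the order asked, and still so for the second after the job is handed in, with the robot touching nothing.
It also fails if it takes over 125 s, if anything falls off the work surface, if the arm or the gripper's body presses on something with over 40 N, if the wrist force passes 120 N, or if a joint passes its speed limit or range.

ROBOT

A 6-joint arm with a two-finger parallel gripper is mounted at the origin on a cart in front of the work surface, level with it; the furniture and walls round the work are solid. World frame = base frame: x ahead of the robot, y to its left, z up, the work surface at z = 0. Lengths are in m, angles in rad, forces in N, time in s.
With the tool pointing down it reaches from about 0.275 to 0.75 m from the base axis. Payload 10.2 kg.
Tool frame: the origin (TCP) lies midway between the tips of the shut fingers; the grasp point (between the pads) lies 19 mm behind it (env.hold_point_z is the distance from the TCP to the grasp point, in m); z points along the fingers, y is the line along which they close (so a half turn about z gives the same grasp; the last joint's range is limited). The gripper opens to 85 mm and grips with 20 to 120 N. Pads are 22 mm wide; open, the fingers measure 114 mm over their backs; the gripper's body (76 mm by 85 mm) begins 54 mm behind the grasp point. The pads swing forward as they close: fully open they stand 13 mm farther back than shut.
Start: joints at [1.033, 0.313, 1.498, -0, 1.331, -0.223], TCP at [0.163, 0.499, 0.231] pointing down, gripper open.
Joint ranges: [-2.94, 2.94], [-0.97, 2.17], [0.19, 2.56], [-1.23, 4.37], [0.02, 3.11], [-2.88, 2.88]. Speed limits (rad/s): [2.39, 2.39, 3.01, 3.14, 3.14, 3.14].

INTERFACE

Orientations are given as a unit quaternion [x, y, z, w].
In Python, from bench import env, kinematics, monitor, eyes, job gives the robot as it stands. The module is installed in compiled form; this text tells all that it offers. Calls block until the motion is done:
- env.reach(position, orientation): joint-space move of the TCP to a pose.
- env.movel(position, velocity=0.15, frame=None, guard=None): straight line of the TCP; frame=None keeps the orientation; velocity is the mean speed in m/s. With guard (N) it stops when the force on the tool has changed by that much, and returns True; else False.
- env.set_joints(angles): joint-space move.
- env.release() and env.close_gripper(effort=None): open the fingers fully, or close them until they stop; effort is the grip in N (None keeps the last).
- env.hold(seconds).
- kinematics.ik(position, orientation): joint angles nearest the present ones, or None.
- monitor.sense(): the state.
- eyes.grab_frame(name): name is "side" or "top" or "wrist"; returns a dict with "frame" (480x640x3 uint8, red, green, blue), "mtx" (3x3 intrinsics, pixels), "view" (4x4, takes a point from world to camera coordinates). Camera axes: x right, y down, z forward; pixel columns grow to the right and rows downward; lengths in m; the calibration is good to about 2 mm. A picture is of the moment at which its call begins. There is no depth.
A pose or a line that the arm cannot do raises env.MotionError and nothing moves.
- job.hand_in(): hands the job in; it is judged then, once.
The state is a dict: "clock": time; "joints": joint angles; "qvel": joint speeds; "joint_efforts": joint torques, N m; "position": TCP position; "ee_rot": TCP orientation; "contact_force": force on the tool from outside, world axes, zero at the start; "ft_torque": the same for the moment, N m; "finger_gap": opening from 0.0 (shut) to 1.0 (fully open); "gripper_force": force on a finger pad.
Only numpy, scipy, OpenCV 4.12 (cv2) and the standard library are available. Lean on these libraries where they do the work, as an engineer would, in place of code of your own. Each camera call takes 0.05 s, during which the arm holds its last target. There are 200 camera calls.

## Working session

There is one attempt and no reset: what is moved stays moved. The work goes in short steps, each a Python script; the robot and the scene stay as the last script left them, time stands still between calls to the robot, and variables do not carry over. Pictures are saved under pics/ and viewed, at most 18 in all, crops included, and the job is handed in when it is done.

```bash
mkdir -p pics; ls; python3 - <<'E'
from bench import env,monitor,eyes
import cv2,pickle,numpy as np
d={}
for n in("side","top","wrist"):
    f=eyes.grab_frame(n);d[n]=f
    cv2.imwrite(f"pics/a_{n}.png",f["frame"][:,:,::-1]);print(n,f["mtx"].tolist(),np.round(f["view"],4).tolist())
pickle.dump(d,open("a.pkl","wb"));print(monitor.sense(),env.hold_point_z)
E
```

```text
pics
side [[519.3960628388774, 0.0, 323.12815562669334], [0.0, 519.3960628388774, 233.84464657199567], [0.0, 0.0, 1.0]] [[-0.9994, -0.0346, 0.0079, 0.6019], [-0.0291, 0.671, -0.7409, 0.1317], [0.0203, -0.7406, -0.6716, 0.8914], [0.0, 0.0, 0.0, 1.0]]
top [[537.4854530045768, 0.0, 309.5631076911189], [0.0, 537.4854530045768, 238.60811387900046], [0.0, 0.0, 1.0]] [[-0.0136, -0.9998, 0.0123, -0.1058], [-0.9991, 0.0131, -0.04, 0.5961], [0.0399, -0.0129, -0.9991, 1.1108], [0.0, 0.0, 0.0, 1.0]]
wrist [[397.14672338661126, 0.0, 329.7057096115501], [0.0, 397.14672338661126, 243.39006575339604], [0.0, 0.0, 1.0]] [[0.3089, 0.9511, -0.0015, -0.5243], [0.9178, -0.2977, 0.2628, -0.0337], [0.2495, -0.0825, -0.9649, 0.3792], [0.0, 0.0, 0.0, 1.0]]
{'clock': 0.15, 'joints': array([ 1.03256303e+00,  3.13318223e-01,  1.49826405e+00,  9.85201154e-06,
        1.33096228e+00, -2.23382765e-01]), 'qvel': array([ 0.00297998, -0.00256012, -0.00306068,  0.0015654 , -0.00045989,
        0.00054585]), 'joint_efforts': array([ 1.32571597e-03, -4.12365925e+01, -2.59798265e+01, -2.26535176e-04,
        3.15951169e-03, -1.47093729e-06]), 'position': array([0.16248217, 0.499029  , 0.23086763]), 'ee_rot': array([ 1.56776973e-01,  9.87633917e-01, -4.40079867e-04, -1.81339593e-04]), 'contact_force': array([ 0.59644748, -0.81452366,  0.07679051]), 'ft_torque': array([ 0.0399525 ,  0.03304602, -0.01300234]), 'gripper_force': 0.0, 'finger_gap': 1.0007726503875154} 0.0187
```

View pics/a_top.png

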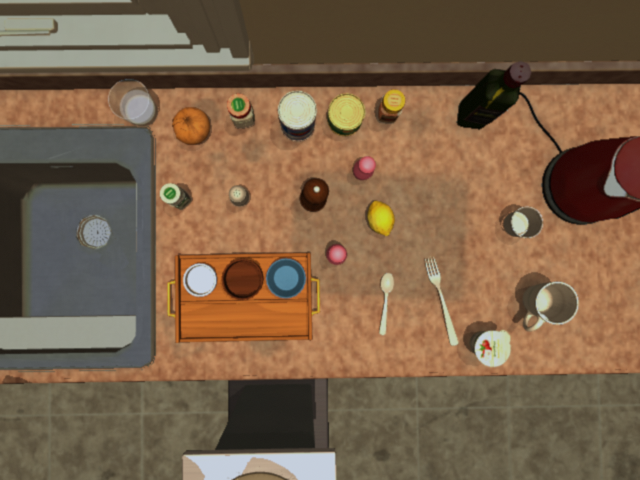

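View pics/a_side.png

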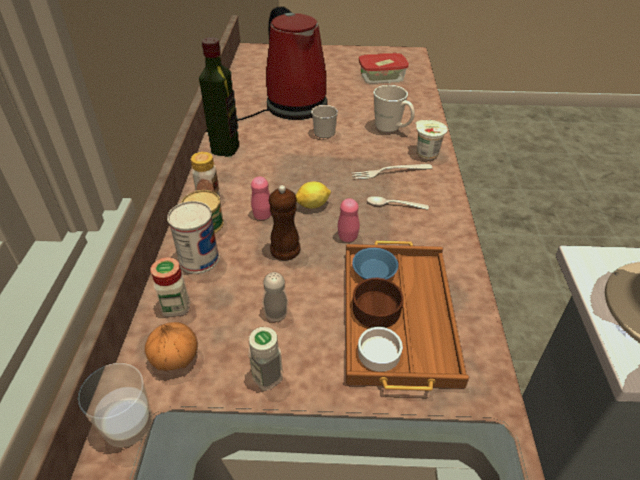

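The top view shows these candidates, by pixel:
- **Salt:** grey dome at (238,195). The look-alikes are the pink shakers (365,167) and (337,254), the white/green-cap jar (173,195), and the red-cap jar (240,108).
- **Mill:** (315,193), the only brown one.
- **Lemon:** (381,218). The orange at (191,126) is not it.
- **Teaspoon:** (387,300). The fork is at (440,300).
- **Cups:** white (200,279), dark (243,278), blue dish (286,278).

The side view agrees: salt (275,297), mill (285,225), jar (265,357). I'll check with one close crop.

```bash
python3 - <<'E'
import cv2,pickle,numpy as np
d=pickle.load(open("a.pkl","rb"))
t=d["top"]["frame"][:,:,::-1];s=d["side"]["frame"][:,:,::-1]
a=cv2.resize(t[160:350,155:465],(800,490)[:2],interpolation=cv2.INTER_CUBIC)
a=cv2.resize(t[170:345,160:460],(480,280),interpolation=cv2.INTER_CUBIC)
b=cv2.resize(s[170:400,230:430],(320,368),interpolation=cv2.INTER_CUBIC)
c=cv2.resize(t[265:345,365:465],(350,280),interpolation=cv2.INTER_CUBIC)
o=np.zeros((600,800,3),np.uint8);o[:280,:480]=a;o[:368,480:]=b;o[300:580,:350]=c
cv2.imwrite("pics/crop1.png",o)
E
```

```text
(no output)
```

View pics/crop1.png

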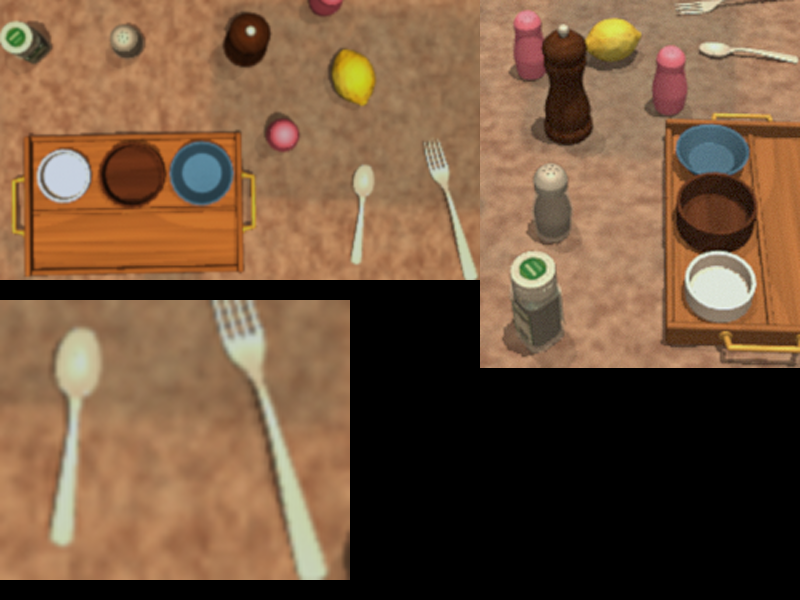

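The crop confirms the choices: salt is the grey perforated dome, the mill has the metal knob, the yellow lemon and the spoon with its oval bowl are clear, and the fork has tines. Next I measure by masks in both views.

```bash
cat > h.py <<'E'
import numpy as np,cv2
def cam(f):
    V=f["view"];R=V[:3,:3];return f["mtx"],R,V[:3,3],-R.T@V[:3,3]
def ray(f,p):
    K,R,t,c=cam(f);d=R.T@np.linalg.solve(K,[p[0],p[1],1.]);return c,d/np.linalg.norm(d)
def plane(f,p,z):
    c,d=ray(f,p);return c+d*(z-c[2])/d[2]
def tri(*fp):
    A=np.zeros((3,3));b=np.zeros(3);L=[ray(*x) for x in fp]
    for c,d in L:
        M=np.eye(3)-np.outer(d,d);A+=M;b+=M@c
    X=np.linalg.solve(A,b);return X,max(np.linalg.norm((np.eye(3)-np.outer(d,d))@(X-c)) for c,d in L)
def proj(f,X):
    K,R,t,_=cam(f);q=K@(R@np.asarray(X)+t);return q[:2]/q[2]
def blob(f,lo,hi,box,close=0):
    """largest contour of an HSV range in box (u0,v0,u1,v1); full-image coordinates"""
    h=cv2.cvtColor(f["frame"],cv2.COLOR_RGB2HSV);m=cv2.inRange(h,lo,hi)
    k=np.zeros_like(m);u0,v0,u1,v1=box;k[v0:v1,u0:u1]=255;m&=k
    if close:m=cv2.morphologyEx(m,cv2.MORPH_CLOSE,np.ones((close,close)))
    cs=cv2.findContours(m,0,1)[0]
    return max(cs,key=cv2.contourArea)[:,0].astype(np.float32)
def cen(c):
    m=cv2.moments(c);return np.array([m["m10"],m["m01"]])/m["m00"]
E
python3 - <<'E'
import pickle;from h import *
np.set_printoptions(precision=4,suppress=True)
d=pickle.load(open("a.pkl","rb"));T,S=d["top"],d["side"]
for f,ps in((T,[(238,195),(200,279),(235,266),(286,278),(317,186),(387,283),(384,322),(303,193),(230,310),(225,200),(215,200)]),(S,[(275,280),(380,350),(380,310),(375,268),(282,190),(376,202),(420,207),(273,310)])):
    h=cv2.cvtColor(f["frame"],cv2.COLOR_RGB2HSV);print([(p,h[p[1],p[0]].tolist()) for p in ps])
def two(n,lo,hi,bt,bs,close=0):
    a,b=blob(T,lo,hi,bt,close),blob(S,lo,hi,bs,close)
    for g in(cen,):
        X,e=tri((T,g(a)),(S,g(b)));print(n,len(a),len(b),cv2.boundingRect(a),cv2.boundingRect(b),g(a),g(b),X,"res",e)
two("lemon",(20,120,90),(34,255,255),(360,195,400,245),(290,170,335,215),3)
two("dish",(90,60,30),(120,255,255),(260,250,310,305),(345,240,405,290),5)
two("white",(0,0,150),(179,45,255),(178,255,222,300),(355,322,405,375),5)
two("knob",(0,0,110),(179,90,255),(308,178,326,196),(275,182,290,194))
two("salt",(0,0,80),(179,80,255),(228,183,248,206),(262,270,290,293),3)
two("spoon",(0,0,140),(28,90,255),(376,268,400,340),(362,190,432,212),3)
E
```

```text
[((238, 195), [35, 50, 197]), ((200, 279), [107, 26, 222]), ((235, 266), [10, 202, 96]), ((286, 278), [100, 108, 154]), ((317, 186), [19, 86, 131]), ((387, 283), [48, 21, 209]), ((384, 322), [42, 34, 210]), ((303, 193), [11, 212, 36]), ((230, 310), [13, 197, 186]), ((225, 200), [13, 127, 173]), ((215, 200), [13, 126, 178])]
[((275, 280), [30, 45, 222]), ((380, 350), [49, 12, 227]), ((380, 310), [12, 191, 92]), ((375, 268), [101, 86, 134]), ((282, 190), [20, 61, 138]), ((376, 202), [27, 46, 215]), ((420, 207), [31, 34, 163]), ((273, 310), [17, 68, 98])]
lemon 88 84 (367, 201, 28, 35) (295, 181, 36, 28) [380.5151 217.6757] [312.382  194.2278] [ 0.6347 -0.2609  0.0277] res 0.0007979027251969678
dish 108 109 (267, 259, 38, 39) (353, 248, 45, 31) [285.4515 277.6087] [374.6822 263.1553] [ 0.5135 -0.0629  0.0299] res 0.00104320469944706
white 92 113 (183, 264, 33, 32) (358, 327, 45, 37) [199.385  279.5919] [379.9136 345.1535] [0.5121 0.1132 0.0294] res 0.0008538203559648165
knob 15 18 (314, 186, 6, 6) (278, 185, 8, 6) [316.4472 188.7236] [281.7917 187.4286] [ 0.6805 -0.1261  0.1456] res 0.0009864331625508808
salt 36 67 (231, 187, 12, 14) (264, 272, 21, 21) [236.2735 193.1602] [273.8064 282.8598] [0.6826 0.0309 0.073 ] res 0.0016338794532465598
spoon 78 219 (381, 273, 13, 34) (362, 190, 67, 22) [387.015  283.1992] [384.2991 199.4131] [ 0.4909 -0.2739  0.0094] res 0.008406856963206137
```

The heights check out: lemon 28 mm (28 expected), dish rim 30 (32), white rim 29–34 (34), knob 146 (about 148). The cup spacing of 176 mm also matches. I'll refine the spoon and look at it from above with the wrist camera.

```bash
cat > r.py <<'E'
from bench import env,kinematics,monitor,eyes
from h import *
def q(a):  # tool down, closing line at angle a (rad) in world xy
    p=(a+np.pi/2)/2;return [np.cos(p),np.sin(p),0.,0.]
def shot(n,name):
    f=eyes.grab_frame(n);cv2.imwrite(f"pics/{name}.png",f["frame"][:,:,::-1]);return f
def axis(c):
    """centre, unit direction of a slim contour, from its min-area rectangle"""
    (x,y),(w,h),t=cv2.minAreaRect(c);p=cv2.boxPoints(((x,y),(w,h),t))
    e=(p[1]-p[0],p[2]-p[1]);e=max(e,key=np.linalg.norm);return np.array([x,y]),e
def st():
    s=monitor.sense();print("t%.1f"%s["clock"],np.round(s["position"],4),"gap%.3f F%.0f"%(s["finger_gap"],s["gripper_force"]),np.round(s["contact_force"],1),np.round(s["joints"],2))
E
python3 - <<'E'
import pickle;from r import *
np.set_printoptions(precision=4,suppress=True)
d=pickle.load(open("a.pkl","rb"));T,S=d["top"],d["side"]
c=blob(T,(0,0,130),(80,85,255),(374,268,402,340),3)
m,e=axis(c);A=plane(T,m-e/2,.004);B=plane(T,m+e/2,.004)
if A[0]>B[0]:A,B=B,A
print("spoon handle",A,"bowl",B,np.linalg.norm(B-A),np.degrees(np.arctan2(*(B-A)[1::-1])))
u=(B-A)/np.linalg.norm(B-A);g=B-u*.022
print("bowl grip",g)
a=np.arctan2(u[1],u[0])-np.pi/2
env.reach([g[0],g[1],.22],q(a));st()
f=shot("wrist","w1");pickle.dump(f,open("w1.pkl","wb"));print(cam(f)[3])
for n,P in(("grip",g),("A",A),("B",B)):print(n,proj(f,P))
E
```

```text
spoon handle [ 0.3926 -0.2692  0.004 ] bowl [ 0.5206 -0.2766  0.004 ] 0.12821930748638682 -3.32168470291141
bowl grip [ 0.4987 -0.2753  0.004 ]
t3.1 [ 0.499  -0.2747  0.2201] gap1.000 F0 [ 0.4  0.8 -0.1] [-0.71  0.42  1.38  0.    1.35  0.92]
[ 0.5649 -0.2784  0.3632]
grip [330.4241 209.1739]
A [330.1563 315.3688]
B [330.4848 185.0889]
```

View pics/w1.png

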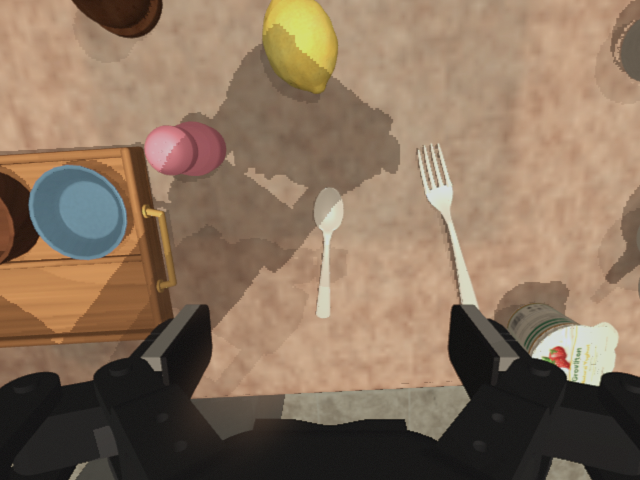

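The wrist view shows the teaspoon bowl at (329,210) and the handle end at (323,317), right way up, with the fork clear to the right at (440,190). I refine the axis from this view and check its height against the top view.

```bash
python3 - <<'E'
import pickle;from r import *
np.set_printoptions(precision=4,suppress=True)
d=pickle.load(open("a.pkl","rb"));T,S=d["top"],d["side"];W=pickle.load(open("w1.pkl","rb"))
F=W["frame"];h=cv2.cvtColor(F,cv2.COLOR_RGB2HSV);print(h[205,325],h[205,334],h[300,324],h[205,360],h[225,345])
c=blob(W,(0,0,110),(179,70,255),(308,180,350,325),3)
print(cv2.boundingRect(c))
P=np.array([plane(W,p,.004) for p in c]);
(x,y),(w,hh),t=cv2.minAreaRect(P[:,:2].astype(np.float32));print("rect",x,y,w,hh,t)
X=P[:,0];bow=P[X>X.max()-.04,:2];han=P[X<X.min()+.03,:2]
mid=lambda p:(p.min(0)+p.max(0))/2
v=cv2.fitLine(han.astype(np.float32),2,0,.01,.01).ravel()
# bowl centre by ellipse, in both views
eb=cv2.fitEllipse(np.array([p for p in c if p[1]<228],np.float32));print("ell",eb)
bc=plane(W,eb[0],.005)
hc=han.mean(0)
print("bowl",bc,"handle",hc,np.degrees(np.arctan2(bc[1]-hc[1],bc[0]-hc[0])), "tip",X.max(),"end",X.min())
ct=blob(T,(0,0,130),(80,85,255),(374,268,402,340),3)
cb=np.array([p for p in ct if p[1]<291]);et=cv2.fitEllipse(cb);print(et,tri((T,et[0]),(W,eb[0])))
E
```

```text
[ 18  50 174] [ 20  42 184] [ 29  29 212] [ 15  75 177] [ 15  75 177]
(314, 187, 31, 132)
rect 0.4544324278831482 -0.2711098790168762 0.027539212256669998 0.1294359564781189 86.19209289550781
ell ((328.593017578125, 210.26011657714844), (29.667783737182617, 46.92622756958008), 2.298065423965454)
bowl [ 0.498  -0.2736  0.005 ] handle [ 0.4036 -0.2632] -6.31643514635171 tip 0.5192059075805192 end 0.39014609254770294
((386.89410400390625, 282.75128173828125), (12.174631118774414, 20.356237411499023), 5.276247978210449) (array([ 0.5003, -0.2736,  0.0161]), np.float64(0.00030914620578774155))
```

```bash
python3 - <<'E'
from r import *
a=np.radians(-5.5-90);g=[.4978,-.2737]
env.reach([*g,.06],q(a));st()
print(env.movel([*g,.002],velocity=.05,guard=6));st()
env.close_gripper(effort=20);st()
env.movel([*g,.12],velocity=.15);st()
shot("wrist","w2")
E
```

```text
t3.9 [ 0.4987 -0.2742  0.0614] gap1.002 F0 [1.  0.6 1.1] [-0.71  0.59  1.56  0.    0.99  0.96]
False
t5.2 [ 0.498  -0.2738  0.0023] gap0.998 F0 [-1.1 -0.  -0.3] [-0.71  0.68  1.59 -0.    0.87  0.96]
t5.8 [ 0.4978 -0.2737  0.0022] gap0.284 F20 [-0.4  0.7  2.8] [-0.71  0.68  1.59  0.    0.87  0.96]
t6.7 [ 0.4974 -0.2734  0.119 ] gap0.285 F20 [ 0.  -0.3  0.5] [-0.71  0.51  1.51  0.    1.12  0.96]
```

View pics/w2.png

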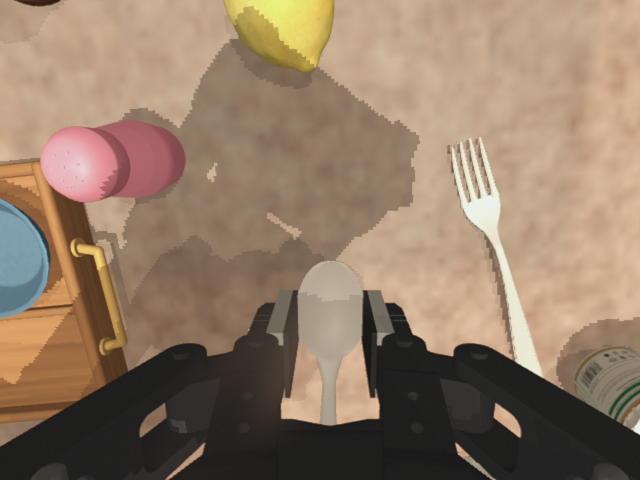

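The spoon is held across the bowl at (330,310), level, and the fork is untouched. Next I go above the bay and check the caddy from there.

```bash
python3 - <<'E'
import pickle;from r import *
a=np.radians(-5.5-90)
env.movel([.4978,-.2737,.20])
env.reach([.432,.074,.20],q(0));st()
f=shot("wrist","w3");pickle.dump(f,open("w3.pkl","wb"));print(cam(f)[3])
E
```

```text
t8.8 [0.4323 0.0735 0.1998] gap0.287 F20 [ 0.4  0.8 -0.4] [-0.1   0.15  1.79 -0.    1.2  -0.1 ]
[0.43175617 0.14040535 0.34291456]
```

View pics/w3.png

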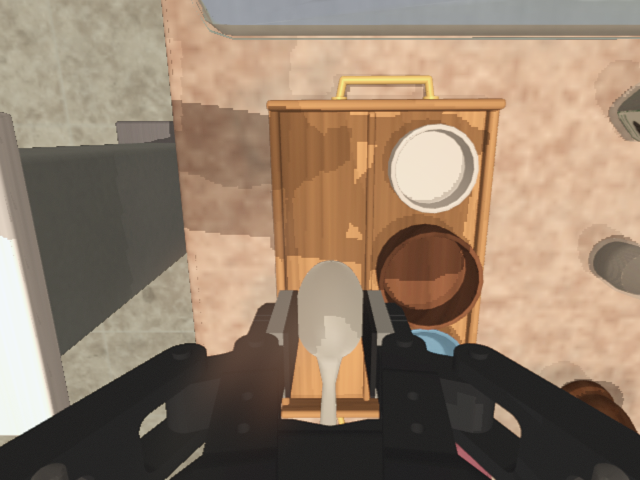

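Pixels: white cup rim at (434,168), dark cup rim at (430,275), bay front edge near column 277, divider near 370, left end board near row 105. The orientation is as expected. I compute positions from these.

```bash
python3 - <<'E'
import pickle;from r import *
np.set_printoptions(precision=4,suppress=True)
d=pickle.load(open("a.pkl","rb"));T,S=d["top"],d["side"];W=pickle.load(open("w3.pkl","rb"))
for n,p,z in(("front150",(279,150),.02),("front250",(281,250),.02),("div150",(370,150),.016),("div250",(370,250),.016),("endboard",(385,105),.03)):print(n,plane(W,p,z))
c=blob(W,(0,0,150),(179,60,255),(385,118,483,218),7);ew=cv2.fitEllipse(cv2.convexHull(c));print("white",ew,plane(W,ew[0],.034))
m=blob(W,(0,120,0),(12,255,140),(374,220,486,330),7);ed=cv2.fitEllipse(cv2.convexHull(m));print("dark",ed,plane(W,ed[0],.045))
t=blob(T,(0,0,150),(179,45,255),(178,255,222,300),5);et=cv2.fitEllipse(cv2.convexHull(t));print(et,tri((T,et[0]),(W,ew[0])))
t=blob(T,(0,120,0),(12,255,130),(221,255,266,302),5);et=cv2.fitEllipse(cv2.convexHull(t));print("dark",et,plane(T,et[0],.045),tri((T,et[0]),(W,ed[0])))
t=blob(S,(0,120,0),(12,255,120),(350,275,405,335),5);es=cv2.fitEllipse(cv2.convexHull(t));print("dark side",es,tri((T,et[0]),(S,es[0])))
t=blob(T,(90,60,30),(120,255,255),(260,250,310,305),5);et=cv2.fitEllipse(cv2.convexHull(t));print("dish",et,plane(T,et[0],.032))
E
```

```text
front150 [0.3911 0.1286 0.02  ]
front250 [0.3899 0.0461 0.02  ]
div150 [0.4636 0.1284 0.016 ]
div250 [0.4657 0.0449 0.016 ]
endboard [0.4725 0.1616 0.03  ]
white ((433.87353515625, 167.9388427734375), (85.7587661743164, 90.83943939208984), 43.70720672607422) [0.5111 0.1156 0.034 ]
dark ((427.67596435546875, 275.6364440917969), (102.56038665771484, 107.25170135498047), 135.93563842773438) [0.5091 0.0321 0.045 ]
((199.37196350097656, 279.5980224609375), (32.45351791381836, 32.755714416503906), 64.86332702636719) (array([0.5132, 0.1145, 0.0245]), np.float64(0.0005295611789926764))
dark ((242.92892456054688, 277.0760498046875), (40.34290313720703, 48.36098861694336), 26.283781051635742) [0.5173 0.0224 0.045 ] (array([0.5158, 0.0244, 0.0223]), np.float64(0.0009696251217835222))
dark side ((375.885986328125, 295.9781799316406), (57.67082595825195, 71.06090545654297), 171.28797912597656) (array([0.5159, 0.023 , 0.0399]), np.float64(0.0012976876498575808))
dish ((285.4620056152344, 277.6214294433594), (38.086334228515625, 38.431697845458984), 3.264134168624878) [ 0.5146 -0.0631  0.032 ]
```

```bash
python3 - <<'E'
import pickle;from r import *
g=[.431,.075]
env.movel([*g,.06]);print(env.movel([*g,.0185],velocity=.05,guard=8));st()
env.release();st()
env.movel([*g,.10],velocity=.1);env.movel([*g,.2]);st()
f=shot("wrist","w4");pickle.dump(f,open("w4.pkl","wb"))
E
```

```text
False
t10.9 [0.4312 0.075  0.0187] gap0.286 F20 [ 0.   0.7 -0.5] [-0.1   0.44  1.98 -0.    0.72 -0.1 ]
t11.5 [0.431  0.075  0.0185] gap0.996 F0 [-0.   0.7 -0.1] [-0.1   0.44  1.98 -0.    0.72 -0.1 ]
t13.3 [0.4305 0.075  0.199 ] gap0.999 F0 [-0.3  0.3 -0.4] [-0.1   0.15  1.79  0.    1.2  -0.1 ]
```

View pics/w4.png

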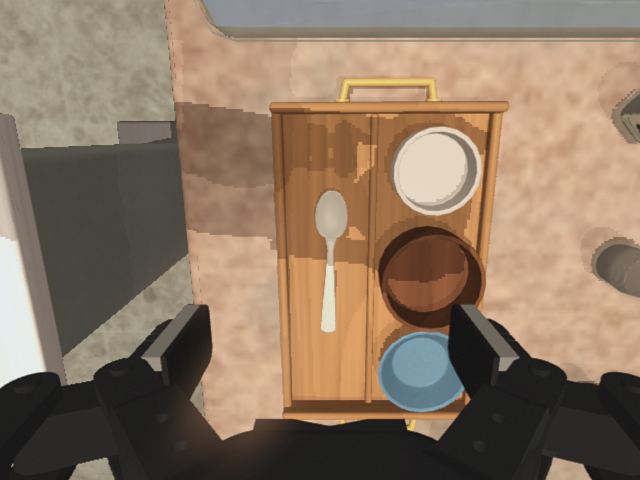

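The spoon lies flat and lengthwise in the bay, bowl at (331,215), right way up. All three cups are clear. Next is the salt: two wrist views, which also show the mill.

```bash
python3 - <<'E'
import pickle;from r import *
F=[]
for i,y in enumerate((-.10,-.035)):
    env.reach([.683,y,.27],q(0));st();F.append(shot("wrist",f"w5{i}"));print(cam(F[-1])[3])
pickle.dump(F,open("w5.pkl","wb"))
o=np.hstack([cv2.resize(f["frame"],(400,300)) for f in F]);cv2.imwrite("pics/w5.png",o[:,:,::-1])
E
```

```text
t14.5 [ 0.6827 -0.0993  0.2698] gap1.001 F0 [ 1.1 -0.5  0.2] [-0.31  0.69  0.81  0.    1.64 -0.31]
[ 0.68202078 -0.03240164  0.41293176]
t14.9 [ 0.6827 -0.033   0.2706] gap0.999 F0 [-0.  -0.5 -0.3] [-0.22  0.68  0.84 -0.    1.62 -0.22]
[0.68169775 0.0339594  0.4137187 ]
```

View pics/w5.png

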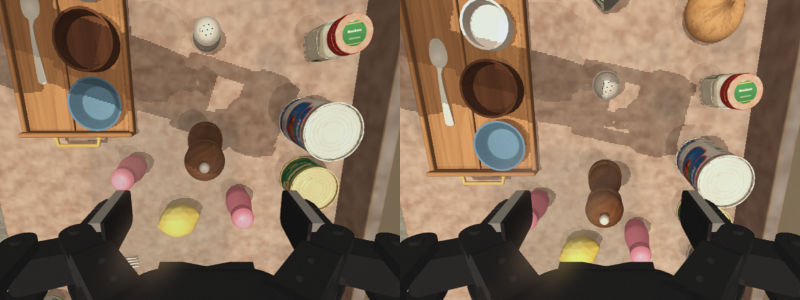

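Half-scale views: salt dome at (207,30) and (607,85), mill knob at (204,168) and (604,219), with pink shakers on either side of the lemon. Second view has the camera directly over the salt, so I triangulate its dome and the knob.

```bash
python3 - <<'E'
import pickle;from r import *
np.set_printoptions(precision=4,suppress=True)
d=pickle.load(open("a.pkl","rb"));T,S=d["top"],d["side"];F0,F1=pickle.load(open("w5.pkl","rb"))
for f,p in((F0,(414,66)),(F1,(412,160)),(F0,(408,336)),(F1,(408,438)),(F1,(440,200))):print(cv2.cvtColor(f["frame"],cv2.COLOR_RGB2HSV)[p[1],p[0]])
s0=blob(F0,(0,0,60),(179,70,255),(380,25,450,110),7);s1=blob(F1,(0,0,50),(179,75,255),(375,125,455,210),7)
c0=blob(F0,(0,0,100),(179,95,255),(395,320,422,352),3);c1=blob(F1,(0,0,100),(179,95,255),(395,420,422,452),3)
for n,c in(("s0",s0),("s1",s1),("k0",c0),("k1",c1)):print(n,cv2.boundingRect(c),cen(c),cv2.minEnclosingCircle(c))
print("salt",tri((F0,cen(s0)),(F1,cen(s1))),plane(F1,cen(s1),.06),plane(F0,cen(s0),.06))
print("knob",tri((F0,cen(c0)),(F1,cen(c1)),(T,(316.45,188.7)),(S,(281.8,187.4))),tri((F0,cen(c0)),(F1,cen(c1))),plane(F0,cen(c0),.146),plane(F1,cen(c1),.146))
o=[cv2.resize(F0["frame"][20:120,370:470],(400,400)),cv2.resize(F1["frame"][120:220,365:465],(400,400))]
cv2.imwrite("pics/s5.png",np.hstack(o)[:,:,::-1])
E
```

```text
[ 14  83 196]
[ 14  81 141]
[ 13  84 198]
[150   9  30]
[ 13  90 148]
s0 (424, 95, 11, 13) [428.5556 101.0115] ((427.71429443359375, 101.28571319580078), 6.326260089874268)
s1 (421, 163, 10, 11) [425.1263 168.8246] ((425.5, 168.27777099609375), 5.840047836303711)
k0 (395, 320, 27, 32) [410.7719 336.0639] ((408.0, 335.5), 20.23002815246582)
k1 (405, 420, 17, 14) [413.941  425.3292] ((413.0, 426.5), 10.30786418914795)
salt (array([ 0.7798, -0.    , -0.0038]), np.float64(0.0006497404111998938)) [0.7654 0.0052 0.06  ] [ 0.7642 -0.005   0.06  ]
knob (array([ 0.706 , -0.1352,  0.1798]), np.float64(0.04285217381414948)) (array([ 0.7353, -0.1529,  0.1902]), np.float64(0.0030796367397065744)) [ 0.7421 -0.1768  0.146 ] [ 0.7496 -0.19    0.146 ]
```

View pics/s5.png

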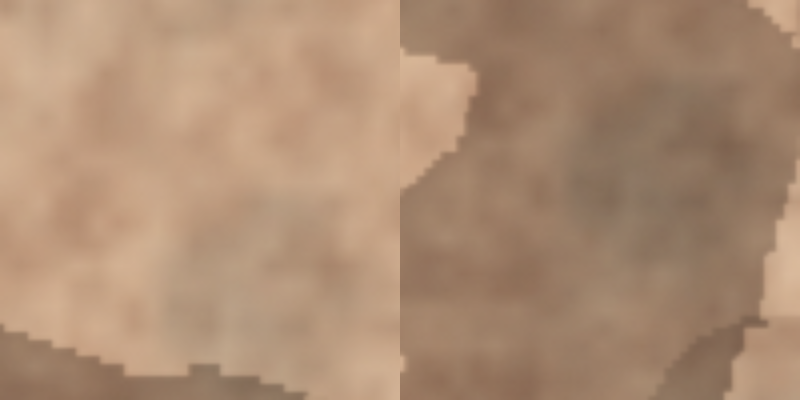

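The scale was 0.625, not half: the salt is at (331,53) and (331,136), the knob at (326,269) and (326,350). The crop shows only worktop, so I redo it.

```bash
python3 - <<'E'
import pickle;from r import *
np.set_printoptions(precision=4,suppress=True)
d=pickle.load(open("a.pkl","rb"));T,S=d["top"],d["side"];F0,F1=pickle.load(open("w5.pkl","rb"))
s0=blob(F0,(0,0,60),(179,68,255),(305,20,362,90),7);s1=blob(F1,(0,0,50),(179,68,255),(300,105,362,170),7)
c0=blob(F0,(0,0,100),(179,110,255),(315,258,340,282),3);c1=blob(F1,(0,0,100),(179,110,255),(315,338,340,362),3)
for n,c in(("s0",s0),("s1",s1),("k0",c0),("k1",c1)):print(n,cv2.boundingRect(c),cen(c),cv2.minEnclosingCircle(c))
m=lambda c:np.array(cv2.minEnclosingCircle(c)[0])
print("salt",tri((F0,m(s0)),(F1,m(s1))),plane(F1,m(s1),.06),plane(F0,m(s0),.06))
print("knob",tri((F0,cen(c0)),(F1,cen(c1)),(T,(316.45,188.7)),(S,(281.8,187.4))),tri((F0,cen(c0)),(F1,cen(c1))),plane(F0,cen(c0),.146),plane(F1,cen(c1),.146))
o=[cv2.resize(f["frame"][20:180,250:410],(400,400)) for f in (F0,F1)]
cv2.imwrite("pics/s6.png",np.hstack(o)[:,:,::-1])
E
```

```text
s0 (308, 26, 46, 57) [330.7049  53.7901] ((331.0, 54.0), 28.443023681640625)
s1 (308, 113, 45, 47) [330.2566 135.9237] ((330.0, 136.0), 23.537303924560547)
k0 (318, 260, 18, 18) [326.7376 268.3122] ((326.7095947265625, 268.21258544921875), 8.891192436218262)
k1 (319, 342, 16, 19) [326.436  350.9865] ((326.5, 350.9444580078125), 9.069461822509766)
salt (array([0.682 , 0.0327, 0.051 ]), np.float64(0.0003186977937838972)) [0.6817 0.0327 0.06  ] [0.6823 0.0311 0.06  ]
knob (array([ 0.68  , -0.1249,  0.1456]), np.float64(0.0019271940130108959)) (array([ 0.6796, -0.1238,  0.1458]), np.float64(1.7152398277875098e-05)) [ 0.6796 -0.1237  0.146 ] [ 0.6796 -0.1237  0.146 ]
```

View pics/s6.png

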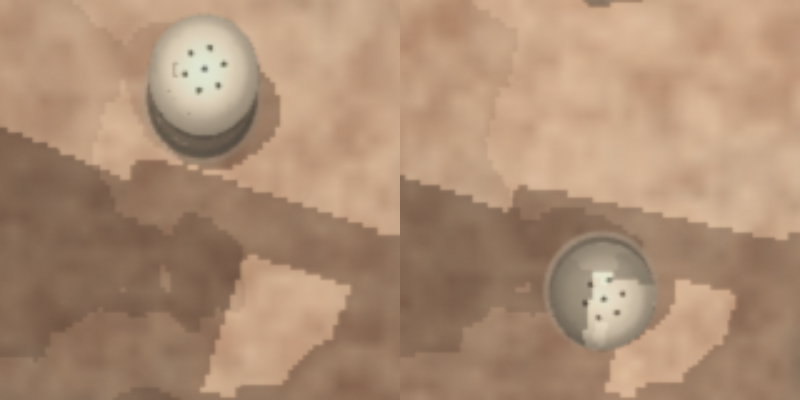

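The crop shows the grey dome with holes, centred at (331,136) in the over-head view. That puts the salt at (0.682, 0.0325) and the knob at a height of 0.146, as it must be. I check the dome height by its middle hole, then grasp and place it.

```bash
python3 - <<'E'
import pickle;from r import *
np.set_printoptions(precision=4,suppress=True)
F0,F1=pickle.load(open("w5.pkl","rb"));W=pickle.load(open("w4.pkl","rb"))
X,e=tri((F0,(331.6,47.6)),(F1,(331.2,139.6)));print("dome top",X,e)
c=blob(W,(0,0,150),(179,60,255),(388,120,488,220),7);E=cv2.fitEllipse(cv2.convexHull(c));print("white",E,plane(W,E[0],.034))
c=blob(W,(90,60,30),(120,255,255),(375,325,462,415),5);E=cv2.fitEllipse(cv2.convexHull(c));print("dish",E,plane(W,E[0],.032))
assert .075<X[2]<.1
g=[.682,.0325]
env.reach([*g,.15],q(0));env.movel([*g,.031],velocity=.1,guard=8);st()
env.close_gripper(effort=30);st()
env.movel([*g,.16]);st()
p=[.512,.1145]
env.reach([*p,.14],q(0));st()
f=shot("wrist","w7");pickle.dump(f,open("w7.pkl","wb"))
E
```

```text
dome top [0.6827 0.0301 0.0898] 4.1400791892666855e-05
white ((436.8804016113281, 170.42633056640625), (85.243408203125, 91.08946228027344), 42.42955017089844) [0.5112 0.1156 0.034 ]
dish ((422.7296447753906, 371.14373779296875), (80.03298950195312, 88.67711639404297), 74.1368179321289) [ 0.5118 -0.0603  0.032 ]
t16.9 [0.6824 0.0324 0.0318] gap0.998 F0 [-0.  -0.7 -0.3] [-0.12  0.85  1.16 -0.    1.13 -0.12]
t17.4 [0.6824 0.0324 0.0315] gap0.453 F30 [-0.2 -0.5  2.4] [-0.12  0.85  1.16  0.    1.13 -0.12]
t18.4 [0.6815 0.0325 0.1587] gap0.460 F30 [0.1 0.5 0. ] [-0.12  0.72  1.04 -0.    1.38 -0.12]
t19.2 [0.5129 0.1142 0.1401] gap0.460 F30 [ 0.4 -0.3 -1.2] [-0.    0.4   1.62 -0.    1.12 -0.  ]
```

View pics/w7.png

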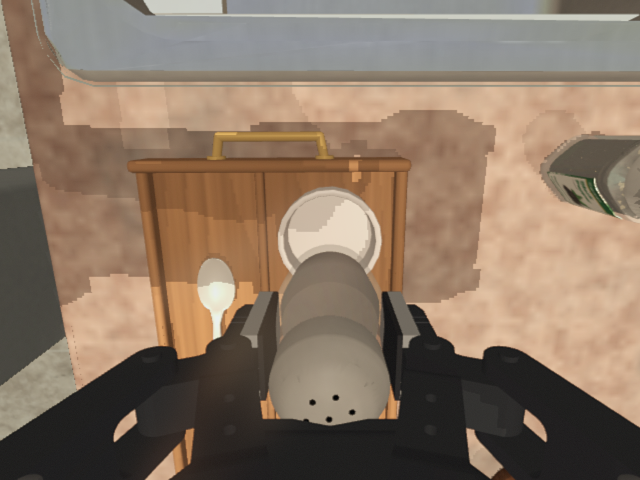

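The salt is held upright above the white cup, whose rim is centred at (330,237). I set it down.

```bash
python3 - <<'E'
import pickle;from r import *
p=[.512,.1158]
env.movel([*p,.07]);print(env.movel([*p,.0455],velocity=.03,guard=5));st()
env.release();st()
env.movel([*p,.2]);st()
# look over the mill for a second look at knob / clear view of the caddy
env.reach([.68,-.19,.27],q(0))
f=shot("wrist","w8");pickle.dump(f,open("w8.pkl","wb"));s=shot("side","s8");t=shot("top","t8");pickle.dump((f,s,t),open("w8.pkl","wb"))
o=np.hstack([cv2.resize(x["frame"],(400,300)) for x in (f,s)]);cv2.imwrite("pics/o8.png",o[:,:,::-1])
E
```

```text
True
t20.6 [0.5118 0.1158 0.0464] gap0.456 F31 [-0.7  0.7  5.1] [-0.    0.54  1.7   0.    0.9  -0.  ]
t21.2 [0.5113 0.1158 0.0458] gap0.996 F0 [ 0.3 -0.   0.6] [-0.    0.54  1.7   0.    0.9  -0.  ]
t22.3 [0.5116 0.1158 0.1992] gap1.005 F0 [0.6 0.6 0.1] [-0.    0.34  1.55 -0.    1.26 -0.  ]
```

View pics/o8.png

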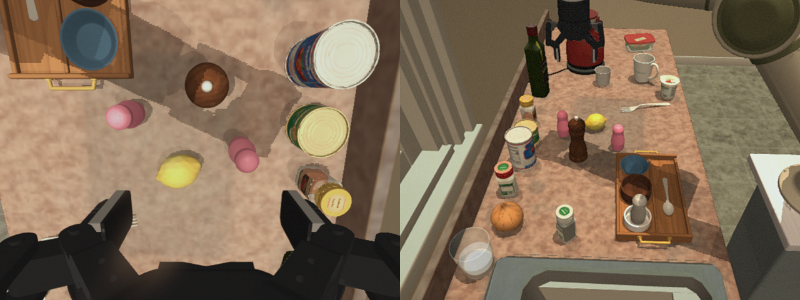

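The salt stands upright in the white cup. The camera is now directly over the mill, which sits at (331,138) full scale, with the lemon at (288,272). I measure both and then fetch the mill.

```bash
python3 - <<'E'
import pickle;from r import *
np.set_printoptions(precision=4,suppress=True)
f,s,t=pickle.load(open("w8.pkl","rb"));F0,F1=pickle.load(open("w5.pkl","rb"));d=pickle.load(open("a.pkl","rb"));T,S=d["top"],d["side"]
k=cen(blob(f,(0,0,100),(179,110,255),(318,126,346,152),3));X,e=tri((f,k),(F0,(326.74,268.3)),(F1,(326.44,351)));print("knob",k,X,e,plane(f,k,.146))
b=blob(f,(0,90,0),(14,255,125),(290,95,372,180),5);E=cv2.minEnclosingCircle(b);print("head",cv2.boundingRect(b),E,plane(f,E[0],.12))
Y=((20,120,70),(34,255,255))
l=blob(f,*Y,(240,230,335,310),5);a=cv2.fitEllipse(l);print("lemon",a,cen(l))
lt=blob(T,*Y,(360,195,400,245),3);ls=blob(S,*Y,(290,170,335,215),3)
print(tri((f,cen(l)),(T,cen(lt)),(S,cen(ls))),plane(f,cen(l),.028))
P=np.array([plane(f,p,.028)[:2] for p in l],np.float32);print("rect",cv2.minAreaRect(P),"ell",cv2.fitEllipse(P))
P=np.array([plane(T,p,.028)[:2] for p in lt],np.float32);print("T rect",cv2.minAreaRect(P),"ell",cv2.fitEllipse(P))
g=X[:2];assert abs(X[2]-.146)<.006
env.reach([*g,.22],q(0));env.movel([*g,.100],velocity=.1,guard=8);st()
env.close_gripper(effort=60);st()
env.movel([*g,.22],velocity=.12);st()
p=[.5125,.0267]
env.reach([*p,.22],q(0));st()
shot("wrist","w9")
E
```

```text
knob [330.7483 137.896 ] [ 0.6796 -0.1239  0.1457] 3.0967129612724786e-05 [ 0.6795 -0.1239  0.146 ]
head (294, 95, 78, 78) ((336.4686279296875, 131.63417053222656), 49.620758056640625) [ 0.6836 -0.1198  0.12  ]
lemon ((285.81256103515625, 273.551513671875), (51.47406005859375, 69.81639099121094), 72.38274383544922) [285.8431 273.5164]
(array([ 0.6344, -0.26  ,  0.0278]), np.float64(0.0011308015522787885)) [ 0.6339 -0.2594  0.028 ]
rect ((0.6337027549743652, -0.2597590684890747), (0.06411653757095337, 0.061986010521650314), 64.95463562011719) ell ((0.6337552070617676, -0.25997820496559143), (0.05505222827196121, 0.07289360463619232), 112.92684936523438)
T rect ((0.6355462074279785, -0.26074522733688354), (0.0587763749063015, 0.0623864009976387), 70.792724609375) ell ((0.6353511810302734, -0.26055294275283813), (0.05284356698393822, 0.07051978260278702), 108.44572448730469)
t25.6 [ 0.6799 -0.124   0.1008] gap0.999 F0 [ 0.8 -0.1  0.1] [-0.35  0.79  1.08  0.    1.27 -0.35]
t26.1 [ 0.6799 -0.124   0.1008] gap0.532 F61 [0.6 0.3 5.2] [-0.35  0.79  1.08  0.    1.27 -0.35]
t27.2 [ 0.6793 -0.1238  0.2189] gap0.532 F61 [-0.  -0.3 -2.4] [-0.35  0.71  0.91 -0.    1.52 -0.35]
t28.1 [0.5134 0.0261 0.2201] gap0.535 F61 [ 0.4 -0.4 -2. ] [-0.18  0.3   1.55 -0.    1.29 -0.18]
```

View pics/w9.png

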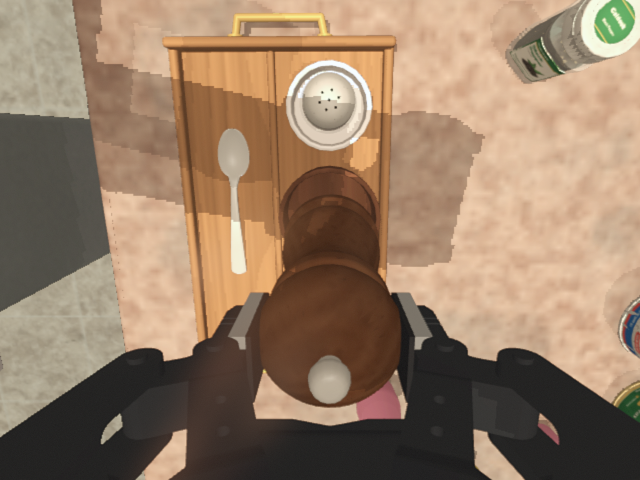

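The mill is held upright and in line over the dark cup, with the salt standing at (330,105). I lower it.

```bash
python3 - <<'E'
import pickle;from r import *
p=[.5125,.0270]
env.movel([*p,.15],velocity=.12);print(env.movel([*p,.113],velocity=.03,guard=5));st()
env.release();st()
env.movel([*p,.24],velocity=.12);st()
# lemon: long axis, from ellipse angle (minor-axis dir) ; view before grasp
env.reach([.6345,-.327,.25],q(0))
f=shot("wrist","w10");s=shot("side","s10");pickle.dump((f,s),open("w10.pkl","wb"))
o=np.hstack([cv2.resize(x["frame"],(400,300)) for x in (f,s)]);cv2.imwrite("pics/o10.png",o[:,:,::-1])
l=blob(f,(20,120,70),(34,255,255),(250,60,420,230),5);print(cv2.boundingRect(l),plane(f,cen(l),.028))
P=np.array([plane(f,x,.028)[:2] for x in l],np.float32);print(cv2.fitEllipse(P))
m,v=cv2.PCACompute(P,None);print("pca",m,np.degrees(np.arctan2(v[0,1],v[0,0])))
E
```

```text
True
t29.9 [0.5125 0.0269 0.1157] gap0.531 F62 [-1.4 -0.4  4.2] [-0.18  0.41  1.68 -0.    1.05 -0.18]
t30.4 [0.5119 0.0271 0.1148] gap0.996 F0 [-0.1  0.4 -0.5] [-0.18  0.41  1.69 -0.    1.05 -0.18]
t31.6 [0.5122 0.027  0.2393] gap1.002 F0 [ 0.3  0.7 -0.1] [-0.18  0.28  1.52 -0.    1.35 -0.18]
(288, 101, 84, 68) [ 0.63378992 -0.25866655  0.028     ]
((0.6336212754249573, -0.25929877161979675), (0.0537298358976841, 0.07246402651071548), 109.03434753417969)
pca [[ 0.6333804 -0.2589082]] 20.850786
```

View pics/o10.png

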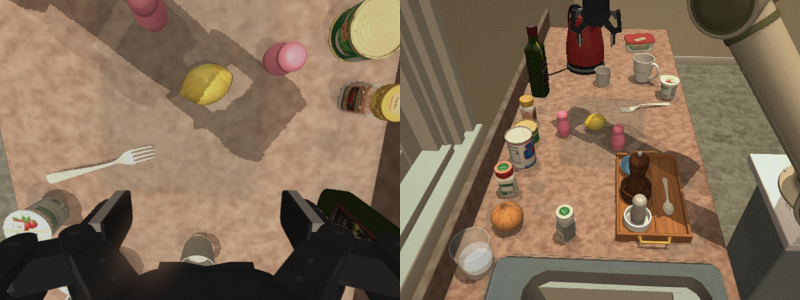

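The mill is upright in the dark cup. The lemon is free at (207,84), with its long axis about 20° from x. I check how near the pink shakers come to the fingers.

```bash
python3 - <<'E'
import pickle;from r import *
np.set_printoptions(precision=4,suppress=True)
d=pickle.load(open("a.pkl","rb"));T=d["top"]
L=np.array([.634,-.2597]);a=np.radians(-70);u=np.array([np.cos(a),np.sin(a)]);w=np.array([-u[1],u[0]])
for p in((337,253),(365,166)):
    X=plane(T,p,.075)[:2];print(X,"along",(X-L)@u,"across",(X-L)@w)
for t in((*L,.25,a),(.513,-.0618,.2,0)):print(kinematics.ik(t[:3],q(t[3])))
E
```

```text
[ 0.563  -0.1667] along -0.11163387865329781 across -0.03487401014396821
[ 0.7351 -0.2251] along 0.002075457408977708 across 0.10685123594640708
[-0.5593  0.6842  0.8793 -0.      1.5781  0.6624]
[-0.3469  0.3212  1.5706 -0.      1.2497 -0.3469]
```

Both are clear by more than 30 mm. I grasp the lemon and take it over the dish.

```bash
python3 - <<'E'
from r import *
L=[.634,-.2597];a=np.radians(-70)
env.reach([*L,.12],q(a));env.movel([*L,.014],velocity=.08,guard=8);st()
env.close_gripper(effort=30);st()
env.movel([*L,.20],velocity=.15);st()
p=[.513,-.0618]
env.reach([*p,.20],q(0));st()
shot("wrist","w11")
E
```

```text
t35.8 [ 0.6342 -0.2599  0.0146] gap0.998 F0 [ 0.4  0.2 -0.4] [-0.56  0.88  1.16 -0.    1.11  0.66]
t36.2 [ 0.6342 -0.2599  0.0149] gap0.614 F31 [-2.   1.2  5.8] [-0.56  0.88  1.16 -0.    1.11  0.66]
t37.6 [ 0.6337 -0.2595  0.1989] gap0.617 F32 [-0.3  0.8 -1.5] [-0.56  0.7   0.97  0.    1.47  0.66]
t38.5 [ 0.5135 -0.0624  0.2   ] gap0.616 F32 [-0.   0.4 -1.3] [-0.35  0.32  1.57 -0.    1.25 -0.35]
```

View pics/w11.png

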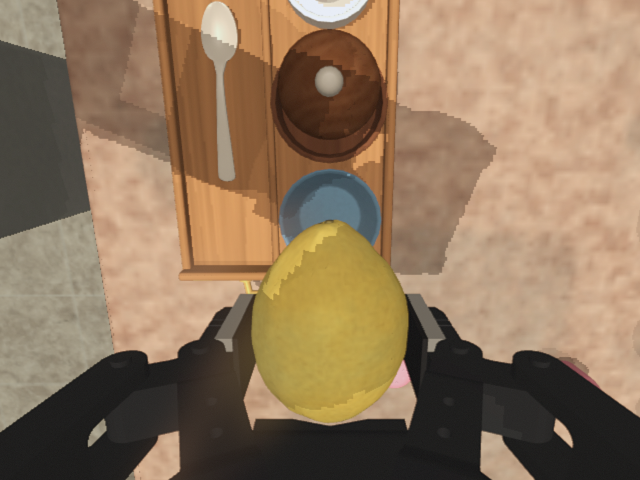

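The lemon is held level with its long axis along y over the dish, whose rim is centred at (330,220). The mill is at (329,80). The camera mount side would come close to the mill's knob, so I turn the tool half round before lowering.

```bash
python3 - <<'E'
from r import *
p=[.513,-.0620]
J=kinematics.ik([*p,.20],q(-np.pi));print(J)
if J is not None:
    env.set_joints(J);st()
    env.movel([*p,.06],velocity=.12);print(env.movel([*p,.029],velocity=.03,guard=4));st()
E
```

```text
[-3.47287063e-01  3.21270878e-01  1.57057551e+00 -4.44089210e-16
  1.24974627e+00  2.79430559e+00]
t41.2 [ 0.513 -0.062  0.2  ] gap0.614 F32 [-0.4  0.6  0.6] [-0.35  0.32  1.57 -0.    1.25  2.79]
True
t43.5 [ 0.5129 -0.0619  0.0298] gap0.616 F32 [-0.6 -0.2  5. ] [-0.35  0.55  1.74  0.    0.86  2.79]
```

```bash
python3 - <<'E'
from r import *
p=[.513,-.0620]
env.release();st()
env.movel([*p,.22],velocity=.1);st()
env.reach([.45,-.27,.28],q(-np.pi/2));env.hold(.5)
F=[shot(n,"z"+n) for n in("side","top")]
o=np.hstack([cv2.resize(F[0]["frame"][150:450,250:550],(400,400)),cv2.resize(F[1]["frame"][160:360,150:350],(400,400))]);cv2.imwrite("pics/fin.png",o[:,:,::-1]);st()
E
```

```text
t43.9 [ 0.5123 -0.0617  0.0291] gap1.001 F0 [ 0.  -0.  -0.4] [-0.35  0.55  1.74  0.    0.86  2.79]
t46.0 [ 0.5129 -0.0619  0.2196] gap1.002 F0 [ 0.2 -0.3 -1. ] [-0.35  0.31  1.54  0.    1.3   2.79]
t48.3 [ 0.45 -0.27  0.28] gap1.000 F0 [0.1 0.7 0.7] [-0.76  0.28  1.41  0.    1.45  0.81]
```

View pics/fin.png

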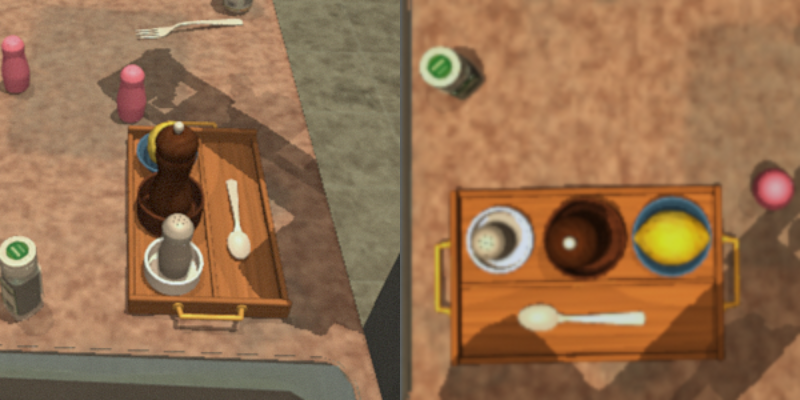

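The final views show the salt (498,240), mill (570,243), lemon (672,238) and spoon (580,318) all in place. The jar, fork and pink shakers are undisturbed.

```bash
python3 -c "
from bench import job
print(job.hand_in())"
```

```text
the job is handed in; nothing more can be done
None
```

The caddy is stocked as asked and handed in at about 48 s on the robot's clock: teaspoon flat and right way up in the bay, salt shaker in the white cup, pepper mill in the dark cup, lemon in the blue dish; the fork and spice jar were left where they were and nothing was knocked over.

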